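# Move the glued pulleys to the curing rack in order

### The job

The four grey pulleys in the row on the gluing rack have just been glued; move each of them to its own pocket of the curing rack, and keep them in the order of the row so that we still know which was glued last: the pulley next to the glue bottle goes into the pocket at the handle end, its neighbour into the next pocket, and so on along the rack. Keep them upright and set them down flat in the pockets rather than dropping them, and leave the glue bottle standing where it is.

Things in the scene. Friction and masses are not known exactly. Their poses are not given: they have to be found in the camera images.
- grooved: The grooved pulley: grey plastic belt pulley with two grooves: three equal flanges 54 mm across and 7 mm thick, at heights 0-7, 17-24 and 34-41 mm, with 42 mm cores between; 41 mm tall; five dark round holes round a sixth in its top face. Grip it across the 54 mm flanges. 50 to 105 g. Origin: centre of its underside, z up; turn about z arbitrary. Stands on its block at the start.
- stepped: The stepped pulley: grey plastic stepped (cone) pulley in three tiers: 54 mm across from 0 to 12 mm height, 44 mm across from 12 to 30 mm, 30 mm across from 30 to 44 mm (the top), one small dark hole in the top. Grip it across the 44 mm tier. 45 to 90 g. Origin: centre of its underside, z up; turn about z arbitrary. Stands on its block at the start.
- drum: The drum pulley: grey plastic drum pulley for a flat belt: plain drum 44 mm across with thin flanges 52 mm across and 5 mm thick at bottom and top; 46 mm tall; the top looks like a dark disc with six grey spokes. Grip it across the upper flange. 60 to 120 g. Origin: centre of its underside, z up; turn about z arbitrary. Stands on its block at the start.
- hubbed: The hubbed pulley: grey plastic pulley with a tall hub: wheel 54 mm across and 18 mm high (one groove at 6-12 mm) with six small dark holes in its upper face, and on it a plain round hub 24 mm across from 18 to 48 mm height. Grip it across the hub. 40 to 85 g. Origin: centre of its underside, z up; turn about z arbitrary. Stands on its block at the start.
- block_grooved: Fixed plywood gluing block, 70 x 70 x 14 mm, under the grooved pulley at the start (pulley within 5 mm of its middle). Origin: centre of its underside, 12 mm above the table; its top is 26 mm above the table. The four blocks form a straight row along their y axes, 80 mm apart, order varying. The board they lie on has a fence on its +x side, 24 mm above the table at its top.
- block_stepped: Fixed plywood gluing block, 70 x 70 x 14 mm, under the stepped pulley at the start (pulley within 5 mm of its middle). Origin: centre of its underside, 12 mm above the table; its top is 26 mm above the table. The four blocks form a straight row along their y axes, 80 mm apart, order varying. The board they lie on has a fence on its +x side, 24 mm above the table at its top.
- block_drum: Fixed plywood gluing block, 70 x 70 x 14 mm, under the drum pulley at the start (pulley within 5 mm of its middle). Origin: centre of its underside, 12 mm above the table; its top is 26 mm above the table. The four blocks form a straight row along their y axes, 80 mm apart, order varying. The board they lie on has a fence on its +x side, 24 mm above the table at its top.
- block_hubbed: Fixed plywood gluing block, 70 x 70 x 14 mm, under the hubbed pulley at the start (pulley within 5 mm of its middle). Origin: centre of its underside, 12 mm above the table; its top is 26 mm above the table. The four blocks form a straight row along their y axes, 80 mm apart, order varying. The board they lie on has a fence on its +x side, 24 mm above the table at its top.
- curing_rack: Fixed wooden curing rack, 90 (x) by 340 mm (y). Origin: centre of its underside, on the table. Four pockets, 78 x 74 mm inside, centres at y = +120, +40, -40, -120 mm, x = 0; floor 10 mm above the table. Ribs between pockets: 6 mm thick, 12 mm above the floor; lips along both long sides: 5 mm. Steel arch handle at the +y end (y = +184 mm), top 61 mm above the table: the pocket at +120 is at the handle end.
- glue_bottle: Small black and blue glue bottle, loose, 32 mm across, 84 mm tall with its nozzle, upright on the gluing rack at one end of the row, 85 mm from the middle of the end block (which end varies; a black binder clip, 22 mm high, lies at the other). Origin: centre of its underside, z up. Not to be moved.
Things that resemble listed ones, but are neither listed nor needed, are in the scene too. Leave any blue or green look-alike of the drum alone.

How it is judged:
At the end, for the whole second after the job is handed in: Each pulley upright (0.12 rad) and flat on the floor of its pocket (underside 5-16 mm above the rack's), within 16 mm of the pocket's centre in x and y; from the handle end in order of their blocks' nearness to the glue bottle; all released and at rest, the bottle upright (x of grooved in the frame of curing_rack between -0.016 and 0.016 m and z of grooved in the frame of curing_rack between 0.005 and 0.016 m and angle between each of grooved, stepped, drum, hubbed's own z axis and vertical below 0.12 rad and linear speed of each of grooved, stepped, drum, hubbed below 0.02 m/s and contact force between each of grooved, stepped, drum, hubbed and the fingers below 0.05 N and ((horizontal distance between block_grooved and glue_bottle between 0.045 and 0.125 m and y of grooved in the frame of curing_rack between 0.104 and 0.136 m) or (horizontal distance between block_grooved and glue_bottle between 0.125 and 0.205 m and y of grooved in the frame of curing_rack between 0.024 and 0.056 m) or (horizontal distance between block_grooved and glue_bottle between 0.205 and 0.285 m and y of grooved in the frame of curing_rack between -0.056 and -0.024 m) or (horizontal distance between block_grooved and glue_bottle between 0.285 and 0.365 m and y of grooved in the frame of curing_rack between -0.136 and -0.104 m)) and x of stepped in the frame of curing_rack between -0.016 and 0.016 m and z of stepped in the frame of curing_rack between 0.005 and 0.016 m and ((horizontal distance between block_stepped and glue_bottle between 0.045 and 0.125 m and y of stepped in the frame of curing_rack between 0.104 and 0.136 m) or (horizontal distance between block_stepped and glue_bottle between 0.125 and 0.205 m and y of stepped in the frame of curing_rack between 0.024 and 0.056 m) or (horizontal distance between block_stepped and glue_bottle between 0.205 and 0.285 m and y of stepped in the frame of curing_rack between -0.056 and -0.024 m) or (horizontal distance between block_stepped and glue_bottle between 0.285 and 0.365 m and y of stepped in the frame of curing_rack between -0.136 and -0.104 m)) and x of drum in the frame of curing_rack between -0.016 and 0.016 m and z of drum in the frame of curing_rack between 0.005 and 0.016 m and ((horizontal distance between block_drum and glue_bottle between 0.045 and 0.125 m and y of drum in the frame of curing_rack between 0.104 and 0.136 m) or (horizontal distance between block_drum and glue_bottle between 0.125 and 0.205 m and y of drum in the frame of curing_rack between 0.024 and 0.056 m) or (horizontal distance between block_drum and glue_bottle between 0.205 and 0.285 m and y of drum in the frame of curing_rack between -0.056 and -0.024 m) or (horizontal distance between block_drum and glue_bottle between 0.285 and 0.365 m and y of drum in the frame of curing_rack between -0.136 and -0.104 m)) and x of hubbed in the frame of curing_rack between -0.016 and 0.016 m and z of hubbed in the frame of curing_rack between 0.005 and 0.016 m and ((horizontal distance between block_hubbed and glue_bottle between 0.045 and 0.125 m and y of hubbed in the frame of curing_rack between 0.104 and 0.136 m) or (horizontal distance between block_hubbed and glue_bottle between 0.125 and 0.205 m and y of hubbed in the frame of curing_rack between 0.024 and 0.056 m) or (horizontal distance between block_hubbed and glue_bottle between 0.205 and 0.285 m and y of hubbed in the frame of curing_rack between -0.056 and -0.024 m) or (horizontal distance between block_hubbed and glue_bottle between 0.285 and 0.365 m and y of hubbed in the frame of curing_rack between -0.136 and -0.104 m)) and angle between glue_bottle's own z axis and vertical below 0.2 rad); the robot touches nothing.
It fails at once if a pulley is tipped by more than 0.6 rad (angle between any of grooved, stepped, drum, hubbed's own z axis and vertical above 0.6 rad).
It fails at once if a pulley is let go (dropped) while its underside is more than 50 mm above the table ((height (world z) of grooved above 0.05 m and contact force between grooved and the fingers below 0.01 N) or (height (world z) of stepped above 0.05 m and contact force between stepped and the fingers below 0.01 N) or (height (world z) of drum above 0.05 m and contact force between drum and the fingers below 0.01 N) or (height (world z) of hubbed above 0.05 m and contact force between hubbed and the fingers below 0.01 N)).
It fails at once if the glue bottle is moved by more than 25 mm or tipped by more than 0.5 rad (distance of glue_bottle from where it was at the start of the episode above 0.025 m or angle between glue_bottle's own z axis and vertical above 0.5 rad).
It also fails if it takes over 93 s, if anything falls off the work surface, if the arm or the gripper's body presses on something with over 40 N, if the wrist force passes 120 N, or if a joint passes its speed limit or range.

### The arm

A 7-joint arm with a two-finger parallel gripper is mounted at the origin on the work surface. World frame = base frame: x ahead of the robot, y to its left, z up, the work surface at z = 0. Lengths are in m, angles in rad, forces in N, time in s.
With the tool pointing down it reaches from about 0.425 to 0.825 m from the base axis. Payload 3.6 kg.
Tool frame: the origin (TCP) lies between the finger pads; the fingertips stand 19 mm ahead of it and the grasp point (between the pads) is the TCP (ctrl.tips_ahead is the distance from the TCP to the fingertips, in m); z points along the fingers, y is the line along which they close (so a half turn about z gives the same grasp; the last joint's range is limited). The gripper opens to 85 mm and grips with 20 to 120 N. Pads are 22 mm wide; open, the fingers measure 114 mm over their backs; the gripper's body (76 mm by 85 mm) begins 54 mm behind the grasp point. The pads swing forward as they close: fully open they stand 13 mm farther back than shut.
Start: joints at [-1.159, 0.615, -0.013, 1.423, 0.008, 1.103, -0.04], TCP at [0.276, 0.589, 0.25] pointing down, gripper open.
Joint ranges: [-3.12, 3.12], [-0.3, 2.06], [-1.34, 1.32], [0.26, 2.42], [-1.36, 4.5], [0.01, 1.98], [-2.84, 2.84]. Speed limits (rad/s): [2.79, 2.79, 3.14, 3.14, 3.14, 3.14, 3.14].

### API

Orientations are given as a rotation vector (axis times angle).
In Python, from bench import ctrl gives the robot as it stands.
- The arm moves only by the tool play_rows, never from a script. Its argument "increments" is a list of rows, each a list of 6 numbers: the shift along the tool's x, y, z in mm, then the turn, a rotation vector about the tool's x, y, z in degrees. In form: [[x, y, z, rx, ry, rz], ...]. A call has 1 to 20 rows; each row is the pose to reach, as a shift and turn from the pose commanded when the call began, along the tool's axes at that moment; what a row does not reach only later rows make up. A row lasts 1/10 s, in which the tool goes at most 50 mm and 8.59 degrees, less where a joint would pass 70% of its speed; a pose out of reach is approached as far as the arm can. A call with a gripper value outside its range is refused whole. "gripper" is the opening, from 0 (shut) to 1 (fully open), set as the call begins (left out, the last holds). The fingers move at their own pace and stop on an object; "grip_force" is the grip in N (left out, the last holds). Time passes only in rows, so rows that repeat a pose let the fingers close. It gives the time, the measured TCP pose, the force, the opening and the grip force at its end, in the units of the state.
- ctrl.observe(): the state, without advancing time (a new reading comes with each control period).
- ctrl.get_image(name): name is "scene" or "top" or "wrist"; returns a dict with "pixels" (480x640x3 uint8, red, green, blue), "fov_y" (degrees; the focal length in pixels is half the picture's height over the tangent of half this angle, whatever the lens; pixels are square), "cx", "cy" (the principal point, pixels), "dist" ([k1, k2, p1, p2, k3] as OpenCV has them; the pictures are not rectified), "rvec" (rotation vector, rad) and "tvec" (3), from world to camera coordinates, as OpenCV has them. Camera axes: x right, y down, z forward; pixel columns grow to the right and rows downward; lengths in m; the calibration is good to about 2 mm. A picture is of the moment at which its call begins. There is no depth.
- ctrl.close_job(): hands the job in; it is judged then, once.
Trained networks look in a picture, given as the dict that the camera call returned (one of the last four; its "shot" number tells which), for a name from the list of things; names that differ only in an ending like _2 or _b are one class to them, and where a whole thing is asked for, a point or a joint stands for the part that bears it (a point fixed in the world has none). Each returns a list of dicts, best first, with "p" (0 to 1); they miss things now and then, are a little off and sometimes report something else, mostly with a low value. They report only what shows in the picture. A call takes as long as a camera call. They do not tell look-alikes from the thing itself.
- ctrl.silhouettes(picture, name): "region" (480x640 bool, what is visible of it) and "bbox" ([left, top, right, bottom] in pixels, round what is visible of it).
The state is a dict: "clock": time; "qpos": joint angles; "dq": joint speeds; "joint_torque": joint torques, N m; "eef_pos": TCP position; "tool_rot": TCP orientation; "contact_force": force on the tool from outside, world axes, zero at the start; "moment": the same for the moment, N m; "grip_width": finger opening in m; "grasp_force": force on a finger pad.
Only numpy, scipy, OpenCV 4.12 (cv2) and the standard library are available. Lean on these libraries where they do the work, as an engineer would, in place of code of your own. Each camera call takes 0.05 s, during which the arm holds its last target. There are 200 camera calls.

## Working session

There is one attempt and no reset: what is moved stays moved. The work goes in short steps, Python scripts to look and compute and a tool call to move; the robot and the scene stay as the last step left them, time stands still between calls to the robot, and variables do not carry over. Pictures are saved under pics/ and viewed, at most 14 in all, crops included, and the job is handed in when it is done.

Besides the shell and the picture viewer there is one more tool, called after "Emit:" as name(argument=value, ...) on one line, values as JSON. play_rows: Moves the arm, as the interface text tells. Its arguments: {"type":"object","properties":{"increments":{"type":"array"},"gripper":{"type":"number"},"grip_force":{"type":"number"}},"required":["increments"]}

```bash
mkdir -p pics; cat > h.py <<'E'
import numpy as np, cv2
from bench import ctrl
def K(p):
    f=240/np.tan(np.radians(p["fov_y"])/2); return np.array([[f,0,p["cx"]],[0,f,p["cy"]],[0,0,1.]])
def save(p,n): cv2.imwrite(f"pics/{n}.png",p["pixels"][:,:,::-1])
def ray(p,uv,z):
    u=cv2.undistortPoints(np.array([[uv]],float),K(p),np.array(p["dist"],float))[0,0]
    R=cv2.Rodrigues(np.array(p["rvec"],float))[0]; t=np.array(p["tvec"],float).ravel()
    c=-R.T@t; d=R.T@np.array([u[0],u[1],1]); return c+d*(z-c[2])/d[2]
def proj(p,X): return cv2.projectPoints(np.array(X,float).reshape(-1,3),np.array(p["rvec"],float),np.array(p["tvec"],float),K(p),np.array(p["dist"],float))[0][:,0]
E
python3 - <<'E'
from h import *
for n in ["scene","top"]:
    p=ctrl.get_image(n); save(p,n+"0")
    print(n,p["fov_y"],p["rvec"],p["tvec"])
    for o in ["grooved","stepped","drum","hubbed","block_grooved","curing_rack","glue_bottle"]:
        for d in ctrl.silhouettes(p,o)[:5]:
            b=d["bbox"]; c=[(b[0]+b[2])/2,(b[1]+b[3])/2]
            print(o,round(d["p"],2),np.round(b),ray(p,c,.05).round(3))
s=ctrl.observe();print(s["eef_pos"],s["tool_rot"],s["clock"])
E
```

```text
scene 57.52942907223119 [ 2.11703814  0.98937241 -0.43089233] [-0.37469718 -0.21200339  1.01652986]
grooved 0.98 [332. 276. 371. 324.] [0.641 0.005 0.05 ]
stepped 0.65 [288. 307. 327. 348.] [ 0.639 -0.074  0.05 ]
stepped 0.61 [334. 278. 371. 324.] [0.643 0.005 0.05 ]
drum 0.89 [374. 256. 415. 301.] [0.65  0.084 0.05 ]
drum 0.87 [402. 177. 431. 215.] [0.53  0.277 0.05 ]
drum 0.7 [356. 188. 385. 226.] [0.499 0.184 0.05 ]
hubbed 0.78 [410. 241. 443. 277.] [0.654 0.155 0.05 ]
hubbed 0.33 [269. 322. 340. 371.] [ 0.66  -0.096  0.05 ]
block_grooved 0.95 [314. 299. 383. 339.] [ 0.663 -0.021  0.05 ]
curing_rack 0.89 [145. 197. 356. 333.] [ 0.489 -0.067  0.05 ]
glue_bottle 0.85 [234. 330. 266. 379.] [ 0.626 -0.158  0.05 ]
top 46.41158050828831 [ 2.14916227 -2.14787635  0.1725667 ] [0.03221982 0.55446593 1.08691022]
grooved 0.94 [320. 188. 347. 220.] [0.636 0.01  0.05 ]
stepped 0.65 [357. 194. 384. 221.] [ 0.63  -0.066  0.05 ]
drum 0.72 [217. 271. 248. 301.] [0.47  0.211 0.05 ]
drum 0.72 [171. 255. 201. 284.] [0.504 0.304 0.05 ]
drum 0.61 [286. 183. 312. 215.] [0.647 0.08  0.05 ]
hubbed 0.88 [246. 189. 272. 213.] [0.643 0.16  0.05 ]
hubbed 0.31 [322. 191. 351. 218.] [0.635 0.005 0.05 ]
block_grooved 0.6 [318. 188. 353. 228.] [0.629 0.005 0.05 ]
curing_rack 0.84 [264. 273. 449. 324.] [ 0.446 -0.034  0.05 ]
glue_bottle 0.78 [410. 206. 424. 225.] [ 0.614 -0.159  0.05 ]
[0.27552082 0.58867721 0.25031923] [-6.82076214e-01 -3.06661453e+00  6.34070968e-05] 0.8
```

View pics/scene0.png

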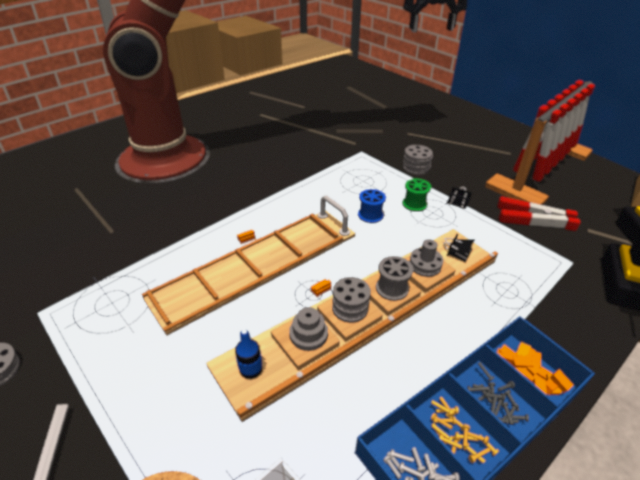

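View pics/top0.png

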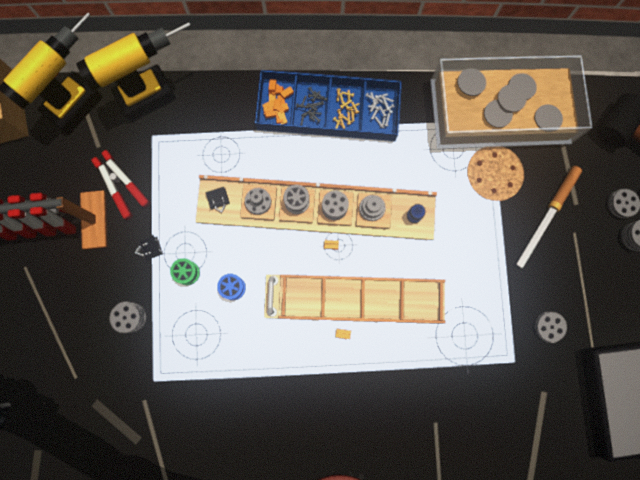

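The scene view shows the blue bottle at (248,355), then stepped (309,328), grooved (351,299), drum (395,277), hubbed (427,258) and the clip. The rack handle is at (335,215). In the top view the handle is at (271,297). So stepped→+120, grooved→+40, drum→-40, hubbed→-120. Next I'll refine the poses by fitting silhouettes.

```bash
cat > fit.py <<'E'
from h import *
from scipy.optimize import minimize
a=np.linspace(0,2*np.pi,24,endpoint=False)
def rings(l): return np.concatenate([np.c_[r*np.cos(a),r*np.sin(a),0*a+z] for r,z in l])
M={"grooved":[[(.027,0),(.027,.041)]],"stepped":[[(.027,0),(.027,.012)],[(.022,.012),(.022,.03)],[(.015,.03),(.015,.044)]],
"drum":[[(.026,0),(.026,.005)],[(.022,.005),(.022,.041)],[(.026,.041),(.026,.046)]],"hubbed":[[(.027,0),(.027,.018)],[(.012,.018),(.012,.048)]]}
S=4
def mask(p,parts,T):
    m=np.zeros((480*S,640*S),np.uint8)
    for P in parts:
        q=proj(p,T(P)); h=cv2.convexHull(np.round((q+.5)*S).astype(np.int32)); cv2.fillConvexPoly(m,h,1)
    return m
def up(r): return cv2.resize(r.astype(np.uint8),None,fx=S,fy=S,interpolation=cv2.INTER_NEAREST)
def cost(pms,parts,T):
    c=0
    for p,m in pms:
        g=mask(p,parts,T); c+=1-(g&m).sum()/(g|m).sum()
    return c/len(pms)
def fit_pulley(pms,n,x0,z=.026):
    parts=[rings(l) for l in M[n]]
    r=minimize(lambda v:cost(pms,parts,lambda P:P+[v[0],v[1],z]),x0,method="Nelder-Mead",options=dict(initial_simplex=np.array(x0)+[[0,0],[.01,0],[0,.01]],xatol=2e-4,fatol=1e-4))
    return r.x,r.fun
def pick(p,n,xy,z=.05):
    best=None
    for d in ctrl.silhouettes(p,n):
        b=d["bbox"]; c=ray(p,[(b[0]+b[2])/2,(b[1]+b[3])/2],z)
        e=np.hypot(*(c[:2]-xy))
        if e<.03 and (best is None or d["p"]>best[0]): best=(d["p"],d["region"])
    return None if best is None else best[1]
E
cat > m.py <<'E'
from fit import *
P={n:ctrl.get_image(n) for n in ["scene","top"]}
G={"stepped":(.635,-.07),"grooved":(.638,.007),"drum":(.647,.082),"hubbed":(.65,.157)}
for n,x in G.items():
    out=[]
    ms=[(p,up(m)) for p in P.values() if (m:=pick(p,n,x)) is not None]
    for s in ([ms] if len(ms)<2 else [ms,ms[:1],ms[1:]]):
        v,c=fit_pulley(s,n,x); out+= [*v.round(4),round(c,3)]
    print(n,len(ms),out)
# rack
hx=.045
box=np.array([[x,y,z] for x in(-hx,hx) for y in(-.17,.17) for z in(0,.015)])
def T(v):
    c,s=np.cos(v[2]),np.sin(v[2]); return lambda Q:Q@np.array([[c,s,0],[-s,c,0],[0,0,1]])+[v[0],v[1],0]
arch=np.array([[x,.184,z] for x in(-.03,.03) for z in(0,.061)])
tab=np.array([[x,y,z] for x in(-hx,hx) for y in(.165,.195) for z in(0,.01)])
ms=[(p,up(ctrl.silhouettes(p,"curing_rack")[0]["region"])) for p in P.values()]
x0=np.array([.47,-.045,0.])
for nm,parts,s in [("noarch",[box,tab],ms),("box",[box],ms),("arch",[box,tab,arch],ms),("top",[box,tab],ms[1:]),("sc",[box,tab],ms[:1])]:
    r=minimize(lambda v:cost(s,parts,T(v)),x0,method="Nelder-Mead",options=dict(initial_simplex=x0+np.array([[0,0,0],[.02,0,0],[0,.02,0],[0,0,.08]]),xatol=2e-4,fatol=1e-4))
    print(nm,r.x.round(4),round(r.fun,3))
    if nm=="noarch": v0=r.x
bot=[ctrl.silhouettes(p,"glue_bottle")[0]["bbox"] for p in P.values()]
vis=[]
pts=[[x,y+d,.022] for y in(-.08,0,.08) for d in(-.003,.003) for x in(-.04,.04)]
for n,p in P.items():
    im=cv2.resize(p["pixels"][:,:,::-1],None,fx=4,fy=4,interpolation=cv2.INTER_CUBIC)
    q=(proj(p,T(v0)(np.array(pts)))+.5)*4
    for i in range(0,len(q),2): cv2.line(im,*[tuple(int(k) for k in w) for w in q[i:i+2]],(255,0,0),1)
    q=(proj(p,T(v0)(box))+.5)*4
    for i,j in [(1,3),(3,7),(7,5),(5,1)]: cv2.line(im,*[tuple(int(k) for k in q[w]) for w in(i,j)],(0,0,255),1)
    c=q.mean(0).astype(int); vis.append(im[c[1]-290:c[1]+290,c[0]-480:c[0]+480][:,:])
cv2.imwrite("pics/rack1.png",cv2.resize(np.vstack(vis),(496,600)))
E
python3 m.py
```

```text
stepped 2 [np.float64(0.6339), np.float64(-0.0701), np.float64(0.06), np.float64(0.6343), np.float64(-0.07), np.float64(0.044), np.float64(0.6335), np.float64(-0.0696), np.float64(0.073)]
grooved 2 [np.float64(0.6365), np.float64(0.0068), np.float64(0.057), np.float64(0.6365), np.float64(0.0064), np.float64(0.026), np.float64(0.6365), np.float64(0.0073), np.float64(0.079)]
drum 2 [np.float64(0.6476), np.float64(0.0853), np.float64(0.08), np.float64(0.6482), np.float64(0.0847), np.float64(0.047), np.float64(0.6465), np.float64(0.0857), np.float64(0.105)]
hubbed 2 [np.float64(0.6483), np.float64(0.1642), np.float64(0.09), np.float64(0.6475), np.float64(0.1641), np.float64(0.074), np.float64(0.6488), np.float64(0.1656), np.float64(0.09)]
noarch [ 0.449  -0.0475 -0.0314] 0.042
box [ 0.449  -0.0445 -0.0319] 0.095
arch [ 0.4489 -0.0474 -0.0299] 0.036
top [ 0.4487 -0.0466 -0.0328] 0.023
sc [ 0.4489 -0.0486 -0.0357] 0.06
```

View pics/rack1.png

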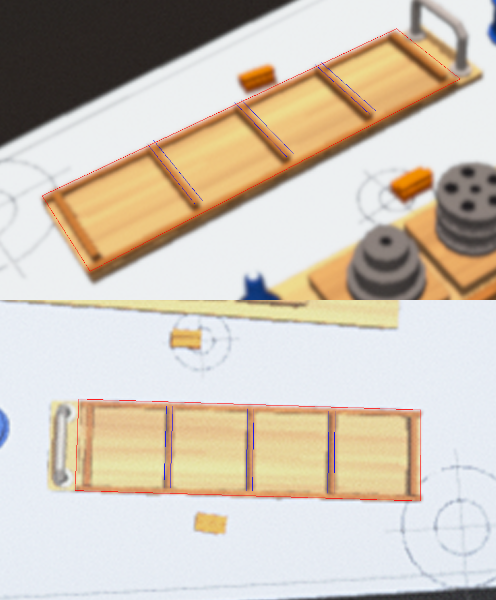

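Stepped, grooved, drum and hubbed fit within about 1 mm across the two cameras. The overlay matches the rack: its corners and ribs line up in the top view, and the scene view is a few mm off. The tool should close along world x, which means turning about +65° around its z axis.

```bash
cat > go.py <<'E'
from h import *
import sys
from scipy.spatial.transform import Rotation as Ro
s=ctrl.observe(); R=Ro.from_rotvec(s["tool_rot"])
print("clock",round(s["clock"],2),"pos",np.round(s["eef_pos"],4),"axes x,y",R.as_matrix()[:,0].round(3),R.as_matrix()[:,1].round(3),"w",round(s["grip_width"],4),"F",np.round(s["contact_force"],1),"q",np.round(s["qpos"],2))
want=Ro.from_matrix(np.array([[0,1,0],[1,0,0],[0,0,-1.]]))
print("turn deg",np.degrees((R.inv()*want).as_rotvec()).round(2),"tips",ctrl.tips_ahead)
for a in sys.argv[1:]:
    t=np.array([float(k) for k in a.split(",")]); print(a,(R.inv().apply(t-s["eef_pos"])*1000).round(1))
E
python3 go.py .634,-.07,.15
```

```text
clock 1.5 pos [0.2755 0.5887 0.2503] axes x,y [-0.906  0.424  0.   ] [ 0.424  0.906 -0.   ] w 0.0855 F [ 0.1 -1.   0.6] q [-1.16  0.61 -0.01  1.42  0.01  1.1  -0.04]
turn deg [-1.000e-02  0.000e+00  6.492e+01] tips 0.019
.634,-.07,.15 [-603.9 -444.6  100.3]
```

Emit:
play_rows(increments=[[-30, -22, 0, 0, 0, 3], [-60, -44, 0, 0, 0, 7], [-98, -72, 0, 0, 0, 11], [-136, -100, 0, 0, 0, 15], [-174, -128, 0, 0, 0, 19], [-212, -156, 0, 0, 0, 23], [-250, -184, 0, 0, 0, 27], [-288, -212, 0, 0, 0, 31], [-326, -240, 0, 0, 0, 35], [-364, -268, 0, 0, 0, 39], [-402, -296, 0, 0, 0, 43], [-440, -324, 0, 0, 0, 47], [-478, -352, 0, 0, 0, 51], [-516, -380, 20, 0, 0, 55], [-554, -408, 40, 0, 0, 59], [-580, -427, 65, 0, 0, 63], [-597, -440, 85, 0, 0, 65], [-604, -444.6, 100, 0, 0, 65], [-604, -444.6, 100, 0, 0, 65], [-604, -444.6, 100, 0, 0, 65]], gripper=0.85)

```text
clock: 3.5
eef_pos: [0.6341, -0.0681, 0.1506]
tool_rot: [-2.219, -2.222, -0.002]
contact_force: [0.0, -0.0, 0.1]
grip_width: 0.0724
grasp_force: 0.0
```

```bash
python3 - <<'E'
from fit import *
p=ctrl.get_image("wrist"); save(p,"w1")
# expected ring overlays
im=p["pixels"][:,:,::-1].copy()
for n,x in dict(stepped=(.634,-.07),grooved=(.6365,.0068)).items():
    for l in M[n]:
        q=proj(p,rings(l[-1:])+[*x,.026])
        cv2.polylines(im,[q.astype(np.int32)],True,(0,0,255),1)
cv2.imwrite("pics/w1.png",im)
E
python3 go.py .634,-.07,.058
```

```text
clock 3.55 pos [ 0.6345 -0.0678  0.1513] axes x,y [-0.002  1.     0.002] [1.    0.002 0.001] w 0.0728 F [-0.7 -0.  -0.1] q [-0.1   0.71  0.3   1.58 -0.26  0.89  0.3 ]
turn deg [ 0.07 -0.09  0.09] tips 0.019
.634,-.07,.058 [-2.4 -0.6 93.3]
```

View pics/w1.png

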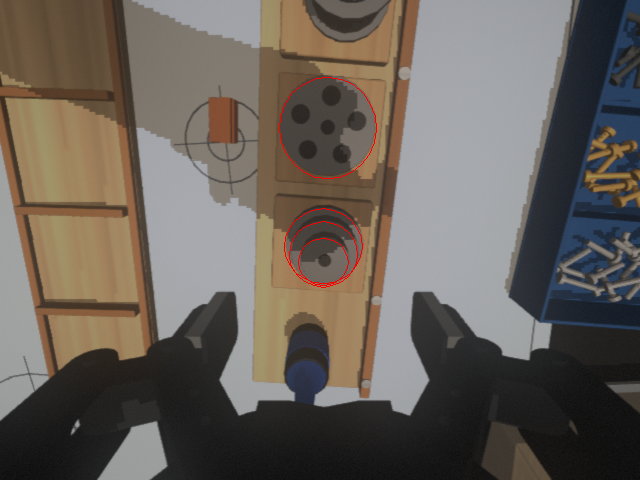

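The wrist view shows the red model rings lying on the stepped (325,258) and grooved (328,128) pulleys within 1–2 mm. I'll descend onto stepped and grip.

Emit:
play_rows(increments=[[0, 0, 15, 0, 0, 0], [0, 0, 35, 0, 0, 0], [0, 0, 55, 0, 0, 0], [0, 0, 70, 0, 0, 0], [0, 0, 80, 0, 0, 0], [0, 0, 87, 0, 0, 0], [0, 0, 92, 0, 0, 0], [0, 0, 92, 0, 0, 0], [0, 0, 92, 0, 0, 0]], gripper=0.85)

```text
clock: 4.45
eef_pos: [0.6345, -0.0702, 0.0588]
tool_rot: [2.223, 2.219, 0.001]
contact_force: [-0.5, -0.4, 0.1]
grip_width: 0.0726
grasp_force: 0.0
```

Emit:
play_rows(increments=[[0, 0, 0, 0, 0, 0], [0, 0, 0, 0, 0, 0], [0, 0, 0, 0, 0, 0], [0, 0, 0, 0, 0, 0], [0, 0, 0, 0, 0, 0], [0, 0, 0, 0, 0, 0], [0, 0, 0, 0, 0, 0], [0, 0, 0, 0, 0, 0]], gripper=0.3, grip_force=30)

```text
clock: 5.25
eef_pos: [0.6347, -0.0702, 0.059]
tool_rot: [2.222, 2.219, 0.001]
contact_force: [-0.6, -0.5, 5.2]
grip_width: 0.0426
grasp_force: 31.0
```

Emit:
play_rows(increments=[[0, 0, -4, 0, 0, 0], [0, 0, -10, 0, 0, 0], [0, -2, -16, 0, 0, 0], [0, -12, -17, 0, 0, 0], [0, -26, -17, 0, 0, 0], [0, -42, -17, 0, 0, 0], [6, -58, -17, 0, 0, 0], [18, -74, -17, 0, 0, 0], [32, -90, -17, 0, 0, 0], [48, -106, -17, 0, 0, 0], [64, -122, -17, 0, 0, 0], [80, -138, -17, 0, 0, 0], [96, -152, -17, 0, 0, 0], [112, -164, -17, 0, 0, 0], [126, -173, -17, 0, 0, 0], [136, -179, -17, 0, 0, 0], [141, -181.5, -17, 0, 0, 0], [142.7, -181.5, -17, 0, 0, 0], [142.7, -181.5, -17, 0, 0, 0], [142.7, -181.5, -17, 0, 0, 0]])

```text
clock: 7.25
eef_pos: [0.4535, 0.0721, 0.0754]
tool_rot: [2.224, 2.218, 0.0]
contact_force: [-0.2, 0.2, -1.4]
grip_width: 0.0429
grasp_force: 30.6
```

```bash
python3 - <<'E'
from h import *
p=ctrl.get_image("scene"); cv2.imwrite("pics/s2.png",cv2.resize(p["pixels"][150:400,130:450,::-1],None,fx=2,fy=2))
E
python3 go.py .4529,.0725,.043
```

```text
clock 7.3 pos [0.4534 0.0722 0.0753] axes x,y [ 0.003  1.    -0.001] [ 1.    -0.003  0.001] w 0.043 F [-0.5  0.1 -0.6] q [-0.38  0.63  0.25  2.14 -0.37  0.41  0.17]
turn deg [ 0.04  0.03 -0.16] tips 0.019
.4529,.0725,.043 [ 0.4 -0.5 32.3]
```

View pics/s2.png

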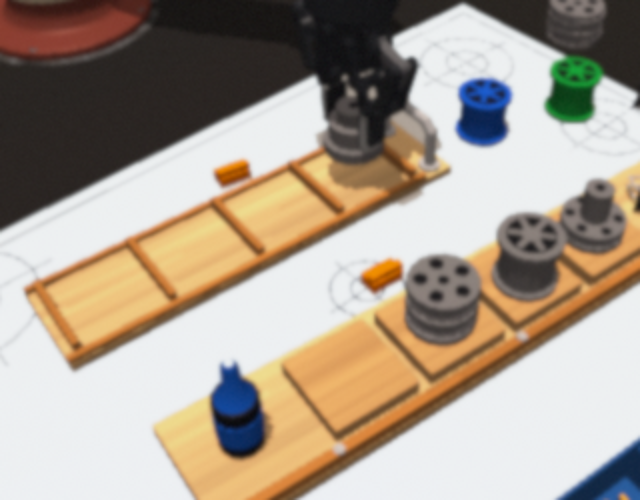

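Stepped is held upright over the handle-end pocket at crop (355,130), and the bottle is still standing at (238,415). Lowering it now.

Emit:
play_rows(increments=[[0, 0, 8, 0, 0, 0], [0, 0, 17, 0, 0, 0], [0, 0, 24, 0, 0, 0], [0, 0, 28, 0, 0, 0], [0, 0, 30, 0, 0, 0], [0, 0, 31.5, 0, 0, 0], [0, 0, 32.5, 0, 0, 0], [0, 0, 32.5, 0, 0, 0], [0, 0, 32.5, 0, 0, 0]])

```text
clock: 8.2
eef_pos: [0.453, 0.0729, 0.043]
tool_rot: [2.223, 2.22, 0.001]
contact_force: [-0.9, 0.5, -0.1]
grip_width: 0.0431
grasp_force: 30.6
```

Emit:
play_rows(increments=[[0, 0, 0, 0, 0, 0], [0, 0, 0, 0, 0, 0], [0, 0, 0, 0, 0, 0], [0, 0, 0, 0, 0, 0], [0, 0, 0, 0, 0, 0], [0, 0, -3, 0, 0, 0], [0, 0, -10, 0, 0, 0], [0, 0, -25, 0, 0, 0], [0, 0, -45, 0, 0, 0], [0, 0, -65, 0, 0, 0], [0, 0, -80, 0, 0, 0], [0, 0, -90, 0, 0, 0], [0, 0, -90, 0, 0, 0], [0, 0, -90, 0, 0, 0]], gripper=0.75)

```text
clock: 9.6
eef_pos: [0.4526, 0.073, 0.1327]
tool_rot: [-2.223, -2.22, 0.0]
contact_force: [-0.6, 0.0, -0.3]
grip_width: 0.0637
grasp_force: 0.0
```

```bash
python3 go.py .6365,.0068,.130 .6365,.0068,.055
```

```text
clock 9.6 pos [0.4526 0.073  0.1327] axes x,y [0.001 1.    0.   ] [ 1.    -0.001 -0.   ] w 0.0637 F [-0.6  0.  -0.3] q [-0.44  0.52  0.34  2.1  -0.31  0.57  0.12]
turn deg [-0.02 -0.   -0.07] tips 0.019
.6365,.0068,.130 [-66.  184.    2.7]
.6365,.0068,.055 [-66.  184.   77.7]
```

Emit:
play_rows(increments=[[-6, 17, 0, 0, 0, 0], [-14, 40, 0, 0, 0, 0], [-25, 70, 0, 0, 0, 0], [-36, 100, 0, 0, 0, 0], [-47, 130, 0, 0, 0, 0], [-57, 158, 0, 0, 0, 0], [-63, 176, 0, 0, 0, 0], [-66, 184, 0, 0, 0, 0], [-66, 184, 3, 0, 0, 0], [-66, 184, 15, 0, 0, 0], [-66, 184, 32, 0, 0, 0], [-66, 184, 50, 0, 0, 0], [-66, 184, 63, 0, 0, 0], [-66, 184, 72, 0, 0, 0], [-66, 184, 76, 0, 0, 0], [-66, 184, 76, 0, 0, 0], [-66, 184, 76, 0, 0, 0]], gripper=0.88)

```text
clock: 11.3
eef_pos: [0.6371, 0.0066, 0.0574]
tool_rot: [2.222, 2.219, 0.001]
contact_force: [-0.5, -0.3, 0.5]
grip_width: 0.0748
grasp_force: 0.0
```

Emit:
play_rows(increments=[[0, 0, 0, 0, 0, 0], [0, 0, 0, 0, 0, 0], [0, 0, 0, 0, 0, 0], [0, 0, 0, 0, 0, 0], [0, 0, 0, 0, 0, 0], [0, 0, 0, 0, 0, 0], [0, 0, 0, 0, 0, 0], [0, 0, 0, 0, 0, 0]], gripper=0.45, grip_force=30)

```text
clock: 12.1
eef_pos: [0.6372, 0.0066, 0.0578]
tool_rot: [2.222, 2.219, 0.002]
contact_force: [-1.1, -0.1, 6.1]
grip_width: 0.0533
grasp_force: 31.9
```

```bash
python3 go.py .4503,-.0075,.073 .4503,-.0075,.0402
```

```text
clock 12.1 pos [0.6372 0.0066 0.0578] axes x,y [0.001 1.    0.   ] [ 1.    -0.001  0.001] w 0.0533 F [-1.1 -0.1  6.1] q [-0.21  0.84  0.29  1.65 -0.34  0.71  0.24]
turn deg [ 0.08 -0.   -0.08] tips 0.019
.4503,-.0075,.073 [ -14.4 -186.9  -15.5]
.4503,-.0075,.0402 [ -14.4 -187.    17.3]
```

Emit:
play_rows(increments=[[0, 0, -4, 0, 0, 0], [0, 0, -10, 0, 0, 0], [0, -2, -16, 0, 0, 0], [0, -12, -17, 0, 0, 0], [0, -26, -17, 0, 0, 0], [-1, -42, -17, 0, 0, 0], [-2, -58, -17, 0, 0, 0], [-4, -74, -17, 0, 0, 0], [-6, -90, -17, 0, 0, 0], [-8, -106, -17, 0, 0, 0], [-10, -122, -17, 0, 0, 0], [-12, -138, -17, 0, 0, 0], [-13, -154, -17, 0, 0, 0], [-14, -168, -17, 0, 0, 0], [-14.4, -178, -17, 0, 0, 0], [-14.4, -185, -17, 0, 0, 0], [-14.4, -187, -17, 0, 0, 0], [-14.4, -187, -17, 0, 0, 0], [-14.4, -187, -10, 0, 0, 0], [-14.4, -187, 0, 0, 0, 0]])

```text
clock: 14.1
eef_pos: [0.4508, -0.0074, 0.0565]
tool_rot: [2.222, 2.219, 0.002]
contact_force: [-0.1, -0.2, -1.5]
grip_width: 0.0532
grasp_force: 31.6
```

Emit:
play_rows(increments=[[0, 0, 7, 0, 0, 0], [0, 0, 11, 0, 0, 0], [0, 0, 13.5, 0, 0, 0], [0, 0, 15, 0, 0, 0], [0, 0, 16, 0, 0, 0], [0, 0, 16, 0, 0, 0], [0, 0, 16, 0, 0, 0], [0, 0, 16, 0, 0, 0]])

```text
clock: 14.9
eef_pos: [0.4495, -0.0076, 0.0417]
tool_rot: [-2.223, -2.22, -0.001]
contact_force: [-2.1, -0.5, 8.1]
grip_width: 0.053
grasp_force: 32.2
```

Emit:
play_rows(increments=[[0, 0, 0, 0, 0, 0], [0, 0, 0, 0, 0, 0], [0, 0, 0, 0, 0, 0], [0, 0, 0, 0, 0, 0], [0, 0, 0, 0, 0, 0], [0, 0, -3, 0, 0, 0], [0, 0, -10, 0, 0, 0], [0, 0, -25, 0, 0, 0], [0, 0, -45, 0, 0, 0], [0, 0, -65, 0, 0, 0], [0, 0, -80, 0, 0, 0], [0, 0, -90, 0, 0, 0], [0, 0, -90, 0, 0, 0], [0, 0, -90, 0, 0, 0]], gripper=0.82)

```text
clock: 16.3
eef_pos: [0.4495, -0.0073, 0.1307]
tool_rot: [-2.223, -2.22, 0.0]
contact_force: [0.1, -0.1, -1.4]
grip_width: 0.0701
grasp_force: 0.0
```

```bash
python3 - <<'E'
from h import *
p=ctrl.get_image("scene"); cv2.imwrite("pics/s3.png",cv2.resize(p["pixels"][150:400,130:450,::-1],None,fx=2,fy=2))
E
python3 go.py .6476,.0850,.130 .6476,.0850,.069
```

```text
clock 16.35 pos [ 0.4492 -0.0074  0.1304] axes x,y [0.001 1.    0.   ] [ 1.    -0.001 -0.001] w 0.0702 F [ 0.3  0.1 -1.2] q [-0.26  0.52  0.32  2.13 -0.31  0.55  0.29]
turn deg [-0.07 -0.   -0.08] tips 0.019
.6476,.0850,.130 [9.260e+01 1.982e+02 1.000e-01]
.6476,.0850,.069 [ 92.6 198.3  61.1]
```

View pics/s3.png

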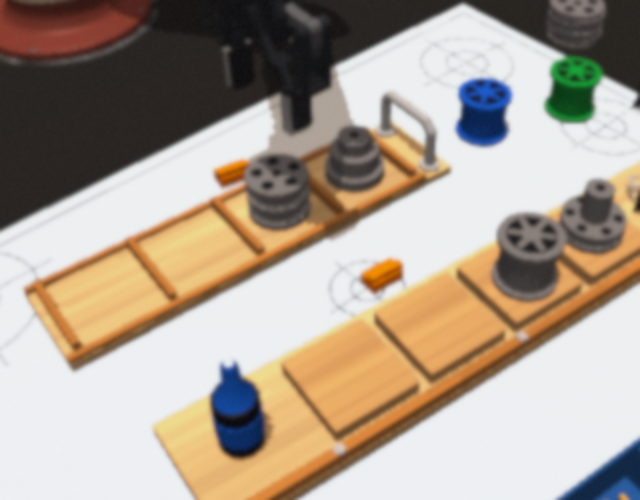

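Stepped (355,158) and grooved (277,190) sit flat and central in their pockets. The drum is next.

Emit:
play_rows(increments=[[6, 14, 0, 0, 0, 0], [16, 35, 0, 0, 0, 0], [30, 64, 0, 0, 0, 0], [45, 97, 0, 0, 0, 0], [60, 129, 0, 0, 0, 0], [74, 159, 0, 0, 0, 0], [85, 182, 0, 0, 0, 0], [91, 195, 0, 0, 0, 0], [92.5, 198.5, 0, 0, 0, 0], [92.5, 198.5, 10, 0, 0, 0], [92.5, 198.5, 26, 0, 0, 0], [92.5, 198.5, 42, 0, 0, 0], [92.5, 198.5, 54, 0, 0, 0], [92.5, 198.5, 61, 0, 0, 0], [92.5, 198.5, 63, 0, 0, 0], [92.5, 198.5, 63, 0, 0, 0], [92.5, 198.5, 63, 0, 0, 0]], gripper=0.88)

```text
clock: 18.05
eef_pos: [0.6489, 0.0847, 0.0685]
tool_rot: [2.222, 2.219, 0.002]
contact_force: [-0.1, 0.2, 0.8]
grip_width: 0.0755
grasp_force: 0.0
```

Emit:
play_rows(increments=[[0, 0, 0, 0, 0, 0], [0, 0, 0, 0, 0, 0], [0, 0, 0, 0, 0, 0], [0, 0, 0, 0, 0, 0], [0, 0, 0, 0, 0, 0], [0, 0, 0, 0, 0, 0], [0, 0, 0, 0, 0, 0], [0, 0, 0, 0, 0, 0]], gripper=0.45, grip_force=35)

```text
clock: 18.85
eef_pos: [0.6488, 0.0848, 0.0688]
tool_rot: [2.222, 2.219, 0.002]
contact_force: [-1.2, 0.4, 5.6]
grip_width: 0.0503
grasp_force: 35.8
```

```bash
python3 go.py .4477,-.0875,.073
```

```text
clock 18.85 pos [0.6488 0.0848 0.0688] axes x,y [0.001 1.    0.   ] [ 1.    -0.001  0.001] w 0.0503 F [-1.2  0.4  5.6] q [-0.34  0.84  0.32  1.59 -0.34  0.77  0.12]
turn deg [ 0.08 -0.02 -0.08] tips 0.019
.4477,-.0875,.073 [-172.6 -200.9   -4.5]
```

Emit:
play_rows(increments=[[0, 0, -4, 0, 0, 0], [0, 0, -10, 0, 0, 0], [0, -2, -16, 0, 0, 0], [0, -12, -17, 0, 0, 0], [0, -26, -17, 0, 0, 0], [0, -42, -17, 0, 0, 0], [-2, -58, -17, 0, 0, 0], [-8, -72, -17, 0, 0, 0], [-18, -84, -17, 0, 0, 0], [-32, -90, -17, 0, 0, 0], [-50, -93, -17, 0, 0, 0], [-70, -95, -17, 0, 0, 0], [-90, -97, -17, 0, 0, 0], [-110, -99, -17, 0, 0, 0], [-128, -102, -17, 0, 0, 0], [-144, -108, -17, 0, 0, 0], [-157, -117, -17, 0, 0, 0], [-166, -129, -17, 0, 0, 0], [-171, -143, -17, 0, 0, 0], [-172.5, -158, -17, 0, 0, 0]])

```text
clock: 20.85
eef_pos: [0.4889, -0.0884, 0.0849]
tool_rot: [2.224, 2.219, -0.0]
contact_force: [0.8, -0.4, -1.0]
grip_width: 0.0501
grasp_force: 36.5
```

Emit:
play_rows(increments=[[0, -15, 0, 0, 0, 0], [0, -28, 0, 0, 0, 0], [0, -37, 0, 0, 0, 0], [0, -42, 0, 0, 0, 0], [0, -43, 0, 0, 0, 0], [0, -43, 0, 0, 0, 0], [0, -43, 8, 0, 0, 0], [0, -43, 17, 0, 0, 0], [0, -43, 24, 0, 0, 0], [0, -43, 28, 0, 0, 0], [0, -43, 30.5, 0, 0, 0], [0, -43, 32, 0, 0, 0], [0, -43, 33, 0, 0, 0], [0, -43, 33, 0, 0, 0], [0, -43, 33, 0, 0, 0]])

```text
clock: 22.35
eef_pos: [0.4469, -0.0875, 0.0527]
tool_rot: [-2.223, -2.22, -0.001]
contact_force: [-2.3, -0.1, 6.2]
grip_width: 0.0502
grasp_force: 36.9
```

```bash
python3 - <<'E'
from h import *
p=ctrl.get_image("scene"); cv2.imwrite("pics/s4.png",cv2.resize(p["pixels"][150:400,130:450,::-1],None,fx=2,fy=2))
E
python3 go.py .4477,-.0875,.053
```

```text
clock 22.4 pos [ 0.4469 -0.0875  0.0527] axes x,y [0.002 1.    0.   ] [ 1.    -0.002  0.   ] w 0.0506 F [-0.8  0.1  7.2] q [ 0.02  0.66  0.19  2.16 -0.36  0.34  0.5 ]
turn deg [ 0.02 -0.02 -0.1 ] tips 0.019
.4477,-.0875,.053 [ 0.   0.8 -0.3]
```

View pics/s4.png

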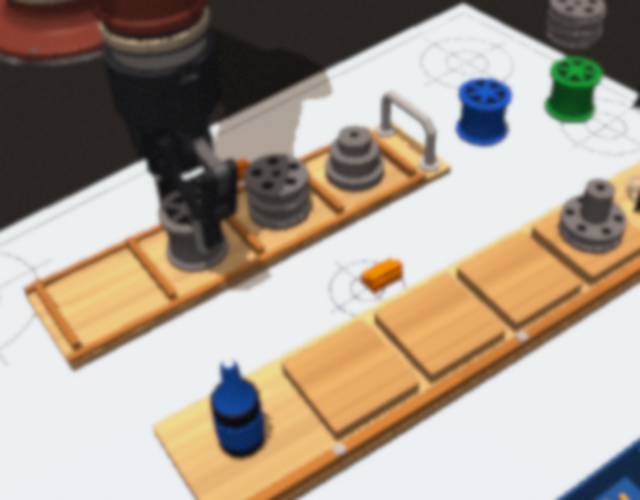

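The drum (195,230) is down in the third pocket, with 6–7 N of contact. I'll release it and go to hubbed.

Emit:
play_rows(increments=[[0, 0, 0, 0, 0, 0], [0, 0, 0, 0, 0, 0], [0, 0, 0, 0, 0, 0], [0, 0, 0, 0, 0, 0], [0, 0, 0, 0, 0, 0], [0, 0, -3, 0, 0, 0], [0, 0, -10, 0, 0, 0], [0, 0, -25, 0, 0, 0], [0, 0, -45, 0, 0, 0], [0, 0, -65, 0, 0, 0], [0, 0, -76, 0, 0, 0], [0, 0, -80, 0, 0, 0], [0, 0, -80, 0, 0, 0], [0, 0, -80, 0, 0, 0]], gripper=0.82)

```text
clock: 23.8
eef_pos: [0.4466, -0.0873, 0.1313]
tool_rot: [-2.222, -2.219, 0.001]
contact_force: [0.2, -0.6, -0.4]
grip_width: 0.0696
grasp_force: 0.0
```

```bash
python3 go.py .648,.1645,.132 .648,.1645,.066
```

```text
clock 23.8 pos [ 0.4466 -0.0873  0.1313] axes x,y [0.001 1.    0.   ] [ 1.    -0.001 -0.001] w 0.0696 F [ 0.2 -0.6 -0.4] q [-0.06  0.52  0.3   2.11 -0.28  0.55  0.44]
turn deg [-0.08 -0.01 -0.07] tips 0.019
.648,.1645,.132 [252.1 201.   -0.9]
.648,.1645,.066 [252.  201.1  65.1]
```

Emit:
play_rows(increments=[[10, 8, 0, 0, 0, 0], [28, 22, 0, 0, 0, 0], [55, 44, 0, 0, 0, 0], [85, 68, 0, 0, 0, 0], [115, 92, 0, 0, 0, 0], [145, 116, 0, 0, 0, 0], [175, 140, 0, 0, 0, 0], [205, 164, 0, 0, 0, 0], [230, 184, 0, 0, 0, 0], [246, 196, 0, 0, 0, 0], [252, 201, 0, 0, 0, 0], [252, 201, 0, 0, 0, 0], [252, 201, 10, 0, 0, 0], [252, 201, 26, 0, 0, 0], [252, 201, 42, 0, 0, 0], [252, 201, 55, 0, 0, 0], [252, 201, 62, 0, 0, 0], [252, 201, 65, 0, 0, 0], [252, 201, 65, 0, 0, 0], [252, 201, 65, 0, 0, 0]], gripper=0.7)

```text
clock: 25.8
eef_pos: [0.649, 0.1643, 0.0674]
tool_rot: [2.222, 2.219, 0.002]
contact_force: [0.1, 0.3, -0.2]
grip_width: 0.0599
grasp_force: 0.0
```

Emit:
play_rows(increments=[[0, 0, 0, 0, 0, 0], [0, 0, 0, 0, 0, 0], [0, 0, 0, 0, 0, 0], [0, 0, 0, 0, 0, 0], [0, 0, 0, 0, 0, 0], [0, 0, 0, 0, 0, 0], [0, 0, 0, 0, 0, 0], [0, 0, 0, 0, 0, 0], [0, 0, 0, 0, 0, 0], [0, 0, 0, 0, 0, 0]], gripper=0.1, grip_force=35)

```text
clock: 26.8
eef_pos: [0.6488, 0.1643, 0.0674]
tool_rot: [2.223, 2.22, 0.001]
contact_force: [-0.9, 0.5, 5.0]
grip_width: 0.023
grasp_force: 34.6
```

```bash
python3 go.py .4451,-.1675,.07
```

```text
clock 26.8 pos [0.6488 0.1643 0.0674] axes x,y [0.001 1.    0.   ] [ 1.    -0.001  0.001] w 0.023 F [-0.9  0.5  5. ] q [-0.46  0.86  0.32  1.54 -0.34  0.79 -0.  ]
turn deg [ 0.05 -0.02 -0.08] tips 0.019
.4451,-.1675,.07 [-332.1 -203.3   -2.9]
```

Emit:
play_rows(increments=[[0, 0, -4, 0, 0, 0], [0, 0, -10, 0, 0, 0], [0, -2, -16, 0, 0, 0], [0, -12, -17, 0, 0, 0], [0, -28, -17, 0, 0, 0], [0, -44, -17, 0, 0, 0], [-4, -60, -17, 0, 0, 0], [-12, -74, -17, 0, 0, 0], [-24, -84, -17, 0, 0, 0], [-40, -90, -17, 0, 0, 0], [-60, -93, -17, 0, 0, 0], [-82, -95, -17, 0, 0, 0], [-105, -96, -17, 0, 0, 0], [-128, -97, -17, 0, 0, 0], [-152, -98, -17, 0, 0, 0], [-176, -98, -17, 0, 0, 0], [-200, -98, -17, 0, 0, 0], [-224, -98, -17, 0, 0, 0], [-246, -99, -17, 0, 0, 0], [-266, -101, -17, 0, 0, 0]])

```text
clock: 28.8
eef_pos: [0.5471, -0.1042, 0.0841]
tool_rot: [2.224, 2.217, -0.0]
contact_force: [-0.4, -0.1, -1.1]
grip_width: 0.0228
grasp_force: 34.4
```

Emit:
play_rows(increments=[[-18, -4, 0, 0, 0, 0], [-34, -12, 0, 0, 0, 0], [-47, -24, 0, 0, 0, 0], [-57, -38, 0, 0, 0, 0], [-63, -54, 0, 0, 0, 0], [-66, -70, 0, 0, 0, 0], [-66, -84, 0, 0, 0, 0], [-66, -95, 0, 0, 0, 0], [-66, -101, 0, 0, 0, 0], [-66, -102.5, 0, 0, 0, 0], [-66, -102.5, 0, 0, 0, 0], [-66, -102.5, 8, 0, 0, 0], [-66, -102.5, 17, 0, 0, 0], [-66, -102.5, 24, 0, 0, 0], [-66, -102.5, 28, 0, 0, 0], [-66, -102.5, 30.5, 0, 0, 0], [-66, -102.5, 32, 0, 0, 0], [-66, -102.5, 33, 0, 0, 0], [-66, -102.5, 33, 0, 0, 0], [-66, -102.5, 33, 0, 0, 0]])

```text
clock: 30.8
eef_pos: [0.4444, -0.1675, 0.0514]
tool_rot: [2.223, 2.22, 0.0]
contact_force: [-1.5, 0.0, 5.9]
grip_width: 0.0229
grasp_force: 34.8
```

```bash
python3 go.py .4451,-.1675,.051
```

```text
clock 30.8 pos [ 0.4444 -0.1675  0.0514] axes x,y [0.002 1.    0.   ] [ 1.    -0.002  0.   ] w 0.0229 F [-1.5  0.   5.9] q [ 0.2   0.68  0.18  2.11 -0.31  0.37  0.62]
turn deg [ 0.02 -0.   -0.09] tips 0.019
.4451,-.1675,.051 [0.  0.7 0.4]
```

Emit:
play_rows(increments=[[0, 0, 0, 0, 0, 0], [0, 0, 0, 0, 0, 0], [0, 0, 0, 0, 0, 0], [0, 0, 0, 0, 0, 0], [0, 0, 0, 0, 0, 0], [0, 0, -3, 0, 0, 0], [0, 0, -10, 0, 0, 0], [0, 0, -25, 0, 0, 0], [0, 0, -45, 0, 0, 0], [0, 0, -70, 0, 0, 0], [0, 0, -100, 0, 0, 0], [0, 0, -130, 0, 0, 0], [0, 0, -145, 0, 0, 0], [0, 0, -150, 0, 0, 0], [0, 0, -150, 0, 0, 0], [0, 0, -150, 0, 0, 0]], gripper=0.6)

```text
clock: 32.4
eef_pos: [0.4438, -0.1671, 0.2001]
tool_rot: [-2.222, -2.219, 0.001]
contact_force: [-0.4, 1.2, 1.2]
grip_width: 0.0512
grasp_force: 0.0
```

```bash
python3 - <<'E'
from fit import *
P=[ctrl.get_image(n) for n in("scene","top")]
cv2.imwrite("pics/s5.png",cv2.resize(P[0]["pixels"][150:400,130:450,::-1],None,fx=2,fy=2))
for n,x in dict(stepped=(.4529,.0725),grooved=(.4503,-.0075),drum=(.4477,-.0875),hubbed=(.4451,-.1675)).items():
    for p in P:
        m=pick(p,n,np.array(x),.03)
        if m is not None:
            v,c=fit_pulley([(p,up(m))],n,x,.010); print(n,((v-x)*1000).round(1),round(c,3))
E
```

```text
stepped [ 0.4 -0.1] 0.036
stepped [-0.8  1. ] 0.058
grooved [-0.8  0.4] 0.033
grooved [-1.4  1.1] 0.132
drum [-0.7  0.1] 0.064
drum [-1.  -0.5] 0.06
hubbed [-1.8  0.8] 0.092
hubbed [-1.8  0.6] 0.094
```

View pics/s5.png

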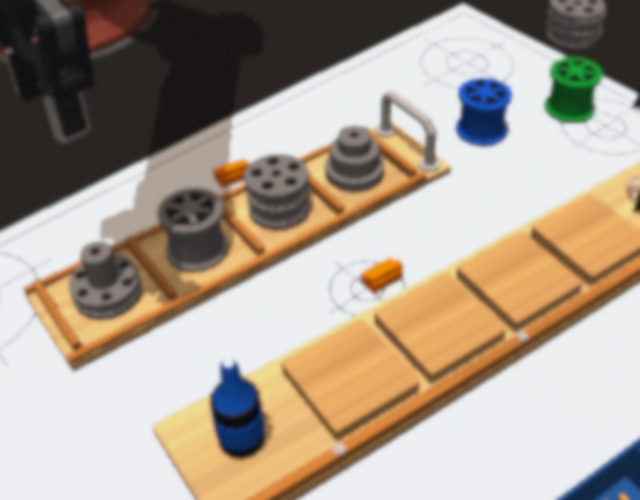

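All four stand flat in their pockets, within 2 mm of the pocket centres. From the handle they are stepped (355,158), grooved (277,190), drum (195,227) and hubbed (105,280). The bottle at (238,415) hasn't moved.

```bash
python3 -c "
from bench import ctrl
print(ctrl.close_job())"
```

```text
the job is handed in; nothing more can be done
None
```

The job is handed in (no verdict came back): from the handle end the rack holds stepped, grooved, drum and hubbed, each upright, flat and within about 2 mm of its pocket centre, and the glue bottle is still standing where it was.

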